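Extension bar home in the rack arm

ROBOT

A 7-joint arm with a two-finger parallel gripper is mounted at the origin on the work surface. World frame = base frame: x ahead of the robot, y to its left, z up, the work surface at z = 0. Lengths are in m, angles in rad, forces in N, time in s.
With the tool pointing down it reaches from about 0.4 to 0.85 m from the base axis. Payload 10.4 kg.
Tool frame: the origin (TCP) lies at the very end of the fingers, on their centre line; the grasp point (between the pads) lies 19 mm behind it; z points along the fingers, y is the direction in which the jaws open and shut (so a half turn about z gives the same grasp; the last joint's range is limited). The gripper opens to 87 mm and grips with 3 to 60 N. Pads are 19 mm wide; open, the fingers measure 117 mm over their backs; the gripper's body (75 mm by 190 mm) begins 51 mm behind the grasp point.
Start: joints at [-1.247, 0.332, -0.065, 1.46, 0.022, 1.35, -0.088], TCP at [0.212, 0.588, 0.198] pointing down, gripper open.
Joint ranges: [-2.6, 2.6], [-0.5, 2.12], [-1.47, 1.34], [0.16, 2.42], [-1.27, 4.41], [0.06, 2.06], [-2.6, 2.6]. Speed limits (rad/s): [2.22, 2.22, 2.79, 2.79, 3.14, 3.14, 3.14].

INTERFACE

Orientations are given as a unit quaternion [x, y, z, w].
In Python, from bench import read_state, camera, close_job gives the robot as it stands.
- The arm moves only by the shell command python3 -m inch 'ROWS' [OPENING] [FORCE]. ROWS is JSON, a list of rows, each a list of 6 numbers: the shift along the tool's x, y, z as a fraction of full scale, then the turn, a rotation vector about the tool's x, y, z as a fraction of full scale. In form: [[tx, ty, tz, ax, ay, az], ...]. A call has 1 to 5 rows; each row shifts and turns the commanded pose from where the row before left it, along the tool's axes as they then stand; what a row does not reach is not made up. Full scale, the value 1, is 0.04 m for a shift and 120 degrees for a turn. A row lasts 1/8 s, in which the tool goes at most 62.5 mm and 10.7 degrees, less where a joint would pass 70% of its speed; a pose out of reach is approached as far as the arm can. A call with a number of a shift or a turn outside -1 to 1 is refused whole. A call with a gripper value outside its range is refused whole. OPENING is the opening, from -1 (shut) to 1 (fully open), so that 0 is half open, set as the call begins (- or left out, the last holds). The fingers move at their own pace and stop on an object; FORCE is the grip in N (left out, the last holds). Time passes only in rows, so rows that do not move let the fingers close. It gives the time, the measured TCP pose, the force and the opening at its end, in the units of the state.
- read_state(): the state, without advancing time (a new reading comes with each control period).
- camera(name): name is "scene" or "top"; returns a dict with "img" (480x640x3 uint8, red, green, blue), "depth" (480x640 float32, m along the optical axis (not along the pixel's ray), 0 where there is no reading), "fx", "fy", "cx", "cy" (pixels), "position" and "orientation" of the camera in the world. Camera axes: x right, y down, z forward; pixel columns grow to the right and rows downward; lengths in m; the calibration is good to about 2 mm. A picture is of the moment at which its call begins.
- close_job(): hands the job in, once; it reports no verdict.
The state is a dict: "time": time; "joint_positions": joint angles; "joint_vel": joint speeds; "joint_torque": joint torques, N m; "ee_pos": TCP position; "eef_rot": TCP orientation; "ft_force": force on the tool from outside, world axes, zero at the start; "torque": the same for the moment, N m; "width": finger opening in m.
Only numpy, scipy, OpenCV 4.12 (cv2) and the standard library are available. Lean on these libraries where they do the work, as an engineer would, in place of code of your own. Each camera call takes 0.05 s, during which the arm holds its last target.

TASK

Swing the blue rack arm out square to its wall plate until it meets its end stop, then take the chrome bar from its cradle and slide it, plain end first, into the open end of the arm until you feel that it sits fully home against the hidden rubber stop. Keep a light, steady push on it for a moment so that you are sure, do not ram it, then let go. Leave the other things where they are.

Things in the scene. Friction and masses are not known exactly. Their poses are not given: they have to be found in the camera images.
- rack_arm (a joint): angle of the blue rack arm about its upright pin, rad: 0 = square out from the wall plate, at its end stop; it starts folded aside by 0.45 to 0.8 towards the rack's +y side (growing values turn clockwise from above; push it counter-clockwise, towards -y, to reach 0). Dry friction of about 0.35 N m: it stays where it is left and takes some 3 N near the mouth to move
- rack: fixed upright tiled plate, 130 mm wide and 170 mm high, carrying the bracket and pin; origin on the shelf right under the pin; +x points from the pin to the plate, whose front is 60 mm behind the pin. The bracket reaches 22 mm from the pin to the sides, 20 mm to the front and, with the pin head, up to 158 mm above the shelf
- rack_pin (a point): point on the axis of the arm's upright steel pin, at the height of the slot's axis, 115 mm above the shelf. Axes turn with the arm: +x runs along the arm from its open mouth to the pin (the direction of insertion), z up. The arm is a straight blue square tube, 37 mm wide and high, that runs from the pin 155 mm in -x to the mouth
- rack_mouth (a point): centre of the start of the arm's level square slot, 23 mm wide and high, lined with slippery nylon, 155 mm from the pin; axes as rack_pin (+x = into the slot). A black flared lead-in stands 9 mm out before it, 35 mm wide inside at its front, about 40 mm over its edges
- bar_center (a point): centre of the chrome square bar, 20 x 20 mm and 160 mm long, 0.17 to 0.33 kg; x along the bar from the red-capped rear end (-80 mm) to the plain stepped tip (+80 mm), z up. It lies level in the cradle, centre 46 mm above the shelf. Grip it across, 30 mm behind the centre (towards the red cap): then 34 mm or more lies between there and the mouth when home
- bar_tip (a point): centre of the bar's plain tip face; axes as bar_center. The hidden rubber stop meets it somewhere 48 to 76 mm behind the mouth, different each time: a damped sprung pad, 3.5 N per mm, giving 10 mm at most. Sliding takes up to about 2 N of friction; a steady rise beyond that, well inside the slot, is the stop. Push 6 to 10 N there; over 25 N is ramming
- cradle: fixed grey cradle, origin under the centre of its 170 x 70 x 6 mm base; the bar lies along its x axis on two black rubber saddles, 18 mm long, 44 mm wide and 45 mm high over their lips, centred 66 mm towards the cap end and 46 mm towards the tip end of the cradle's centre; between them there is room for fingers
- collar0_mid (a point): chrome collar, ring of 60 mm diameter and 28 mm height, flat on the shelf; leave alone; its centre
- collar1_mid (a point): second chrome collar, the same; leave alone; its centre
- dumbbell_mid (a point): yellow vinyl dumbbell, 195 mm long, 68 mm across the heads; leave alone; its centre
- cone_mid (a point): black plastic cone, 90 mm base, 110 mm high; leave alone; half-way up
- jar_mid (a point): closed glass jar, 76 mm diameter, 110 mm high; leave alone; half-way up
- mug_mid (a point): white ceramic mug, 80 mm diameter, 90 mm high; leave alone; half-way up
Things that resemble listed ones, but are neither listed nor needed, are in the scene too. What is meant by the part that bears bar_center is not green, purple or yellow, and is the larger of those in its own colour.

How it is judged:
On the way, in this order (a step that is already met when the one before it is completed fails the run):
1. the rack arm is swung out to its end stop (joint below 0.07 rad) (value of joint rack_arm below 0.07 rad), for 0.2 s.
2. the bar, inside the arm, presses on the hidden stop with more than 2.5 N for 0.25 s (contact force between bar and stop_pad_c0 above 2.5 N and x of bar_tip in the frame of rack_mouth above 0.04 m), for 0.25 s.
At the end, for the whole second after the job is handed in: The arm stands out within 0.09 rad of its end stop; the bar lies in the slot, aligned with the arm within 0.12 rad, its tip no more than about 3 mm short of the resting face of the hidden stop (at least 40 mm behind the mouth), released and at rest (value of joint rack_arm below 0.09 rad and x of stop_pad_c0 in the frame of bar_tip below 0.0072 m and x of bar_tip in the frame of rack_mouth above 0.04 m and angle between the x axis of bar_center and the x axis of rack_mouth, either way round below 0.12 rad and linear speed of bar below 0.02 m/s and contact force between bar and the fingers below 0.1 N); the robot touches nothing.
It fails at once if the bar is rammed against the hidden stop (more than 25 N) (contact force between bar and stop_pad_c0 above 25 N).
It fails at once if a bystander (collar, dumbbell, cone, jar or mug) is pushed more than 30 mm from its place (distance of any of collar0_mid, collar1_mid, dumbbell_mid, cone_mid, jar_mid, mug_mid from where it was at the start of the episode above 0.03 m).
It also fails if it takes over 67 s, if anything falls off the work surface, if the arm or the gripper's body presses on something with over 40 N, if the wrist force passes 120 N, or if a joint passes its speed limit or range.

## Working session

There is one attempt and no reset: what is moved stays moved. The work goes in short steps, Python scripts to look and compute and a shell command to move; the robot and the scene stay as the last step left them, time stands still between calls to the robot, and variables do not carry over. Pictures are saved under pics/ and viewed, and the job is handed in when it is done.

```bash
mkdir -p pics; ls; cat > h.py <<'E'
import numpy as np, cv2
from scipy.spatial.transform import Rotation as R
from bench import read_state, camera, close_job
def pts(c):
    d=c["depth"]; v,u=np.mgrid[0:480,0:640]
    P=np.stack([(u-c["cx"])/c["fx"]*d,(v-c["cy"])/c["fy"]*d,d],-1)
    W=P@R.from_quat(c["orientation"]).as_matrix().T+np.array(c["position"])
    W[d==0]=np.nan
    return W
def save(c,n): cv2.imwrite("pics/"+n,cv2.cvtColor(c["img"],cv2.COLOR_RGB2BGR))
E
python3 - <<'E'
from h import *
for n in("scene","top"):
    c=camera(n); save(c,n+"0.png"); np.savez(""+n+"0.npz",**c)
    print(n,c["position"],c["orientation"],c["fx"],c["cx"],c["cy"])
s=read_state(); print(s)
E
```

```text
pics
scene [ 1.36714882e+00 -4.44694296e-04  8.65797518e-01] [ 0.64568304  0.65428532 -0.28162265 -0.27512328] 464.63863147369887 314.01383176326937 241.58015365819227
top [ 0.37782579 -0.00177528  1.30291158] [-0.69909912  0.71219918 -0.05168117  0.03690266] 519.047153105374 321.1228131504893 228.19631431362777
{'time': 0.1, 'joint_positions': array([-1.24661673,  0.3328131 , -0.06471398,  1.46080893,  0.02158701,
        1.34991964, -0.08851573]), 'joint_vel': array([ 0.00036912, -0.0022911 ,  0.0008556 , -0.00243403,  0.00018658,
        0.00065606, -0.00011986]), 'joint_torque': array([ 1.32648005e-03, -6.24545360e+01,  2.47738149e-02, -3.90716422e+01,
       -6.14673877e-02,  3.66961502e-02,  8.13421138e-05]), 'ee_pos': array([0.21228717, 0.58745608, 0.19745391]), 'eef_rot': array([ 1.72515949e-01,  9.85006525e-01, -6.20728283e-04, -8.91993976e-05]), 'ft_force': array([-0.76221753,  0.24620352, -0.2162743 ]), 'torque': array([-0.00893574,  0.05823798,  0.00396989]), 'width': 0.08714530519879506}
```

View pics/scene0.png

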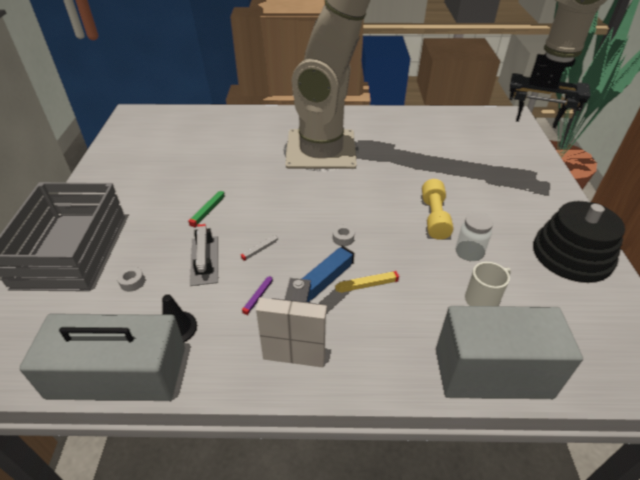

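View pics/top0.png

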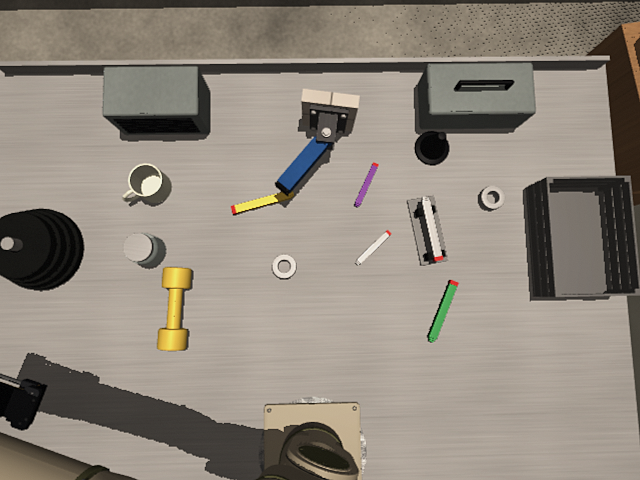

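The top view shows the blue arm running from the pin at (326,132) to its mouth at (283,190). The white plate is behind it at (330,100). The cradle with the chrome bar is at (428,230), with the red cap at (438,259) nearest the robot and the tip towards +x. A smaller chrome decoy lies at (373,247), and the yellow stick lies low near the mouth.

```bash
python3 - <<'E'
from h import *
for n in("top","scene"):
    c=dict(np.load(n+"0.npz")); W=pts(c); hsv=cv2.cvtColor(c["img"],cv2.COLOR_RGB2HSV)
    H,S,V=[hsv[...,i].astype(int) for i in range(3)]
    inb=(W[...,0]>0.2)&(W[...,0]<1.1)&(abs(W[...,1])<.7)
    m=(H>100)&(H<125)&(S>120)&inb&(W[...,2]>.05)
    P=W[m]; print(n,"blue",len(P),"zmax",np.percentile(P[:,2],[5,50,95,99]))
    top=P[P[:,2]>.125]; (ctr,sz,ang)=cv2.minAreaRect((top[:,:2]*1000).astype(np.float32)); print(ctr,sz,ang, cv2.boxPoints((ctr,sz,ang)).round(0).tolist())
    # plate
    m=inb&(W[...,2]>.16)&(W[...,2]<.18)&(abs(W[...,1])<.15); P=W[m]; 
    if len(P)>5:
        r=cv2.minAreaRect((P[:,:2]*1000).astype(np.float32)); print("plate",len(P),np.median(P[:,2]),r,cv2.boxPoints(r).round(0).tolist())
    # pin head
    m=inb&(W[...,2]>.148)&(W[...,2]<.163)&(W[...,0]<.79)&(abs(W[...,1])<.15);P=W[m];
    if len(P): print("pin",len(P),P.mean(0),np.median(P,0), P.min(0),P.max(0))
    # bar in cradle region
    m=inb&(W[...,2]>.05)&(W[...,2]<.062)&(W[...,1]<-.15)&(W[...,1]>-.4)&(W[...,0]>.4)&(W[...,0]<.7)&(V>100);P=W[m]
    r=cv2.minAreaRect((P[:,:2]*1000).astype(np.float32)); print("bar",len(P),np.median(P[:,2]),r,cv2.boxPoints(r).round(0).tolist())
    red=((H<8)|(H>172))&(S>130)&inb&(W[...,2]>.03)&(W[...,1]<-.15);P=W[red];print("red",len(P),P.mean(0))
c=dict(np.load("top0.npz"));im=c["img"]
a=cv2.resize(im[180:280,390:470],None,fx=5,fy=5);b=cv2.resize(im[80:220,230:370],None,fx=3.5,fy=3.5)
cv2.imwrite("pics/z.png",cv2.cvtColor(np.hstack([a[:490],b[:490,:]])[:, :800],cv2.COLOR_RGB2BGR))
E
```

```text
top blue 1060 zmax [0.12048882 0.13262829 0.13725473 0.32936093]
(697.6002807617188, 144.47149658203125) (431.17913818359375, 1207.601806640625) 33.96758270263672 [[181.0, 525.0], [856.0, -477.0], [1214.0, -236.0], [539.0, 766.0]]
plate 886 0.16879939858124038 ((784.985595703125, -49.26995086669922), (129.59671020507812, 97.40821838378906), 81.98228454589844) [[728.0, -107.0], [824.0, -120.0], [842.0, 8.0], [746.0, 22.0]]
pin 291 [ 0.75988485 -0.05068672  0.15163288] [ 0.75758711 -0.04737103  0.15006962] [ 0.72284541 -0.09433632  0.14801681] [ 0.78995653 -0.02225713  0.16171708]
bar 525 0.05503140709179677 ((530.26806640625, -298.7268981933594), (158.97901916503906, 22.288257598876953), 9.85975170135498) [[450.0, -301.0], [454.0, -323.0], [610.0, -296.0], [607.0, -274.0]]
red 45 [ 0.46337567 -0.30988707  0.0535033 ]
scene blue 1018 zmax [0.10998955 0.13217137 0.13504698 0.13584343]
(679.97119140625, 13.274837493896484) (37.61610412597656, 141.4318389892578) 48.87232208251953 [[614.0, 46.0], [721.0, -47.0], [746.0, -19.0], [639.0, 74.0]]
plate 1114 0.16941929259384964 ((793.1404418945312, -51.389183044433594), (130.5089874267578, 85.56263732910156), 83.12740325927734) [[743.0, -111.0], [828.0, -121.0], [843.0, 8.0], [758.0, 19.0]]
pin 250 [ 0.75566913 -0.04661274  0.1511837 ] [ 0.75384157 -0.04550435  0.14935817] [ 0.72465687 -0.09359589  0.14800377] [ 0.78994223 -0.0206672   0.16078482]
bar 368 0.05569286376524046 ((531.4332275390625, -299.40533447265625), (162.3821563720703, 20.764543533325195), 9.851631164550781) [[450.0, -303.0], [453.0, -324.0], [613.0, -296.0], [610.0, -275.0]]
red 10 [ 0.45721137 -0.31472193  0.05641945]
```

View pics/z.png

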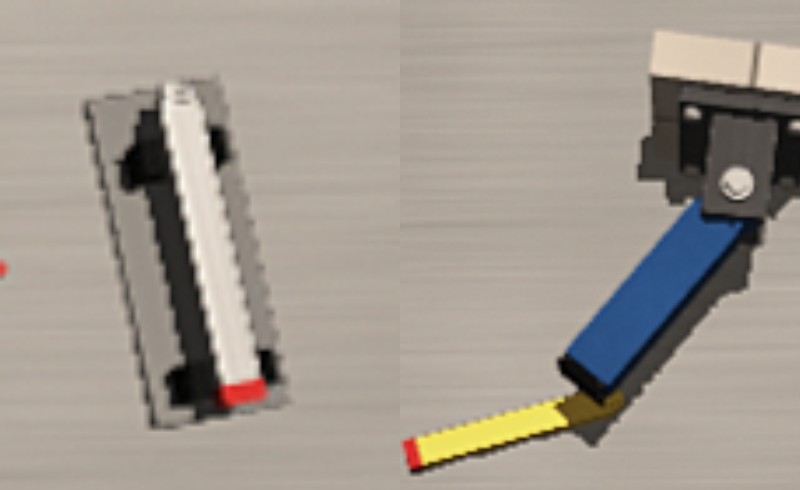

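```bash
cat >> h.py <<'E'
def to(xyz,yaw_y=None):
    "shift in tool axes (units of 40mm) and turn (units of 120deg) to TCP xyz with tool down, tool y at yaw"
    s=read_state(); M=R.from_quat(s["eef_rot"]); d=M.inv().apply(np.array(xyz)-s["ee_pos"])/.04
    print("t",round(s["time"],2),"pos",s["ee_pos"].round(4),"F",s["ft_force"].round(1),"w",round(s["width"],4),"SHIFT",d.round(2))
    Y=M.as_matrix()
    print("tool y yaw",np.degrees(np.arctan2(Y[1,1],Y[0,1])).round(2),"zaxis",Y[:,2].round(3))
    if yaw_y is not None:
        a=np.radians(yaw_y); y=np.array([np.cos(a),np.sin(a),0]); z=np.array([0,0,-1.]); T=np.stack([np.cross(y,z),y,z],1)
        rv=(M.inv()*R.from_matrix(T)).as_rotvec(); print("TURN",(rv/np.radians(120)).round(4),"deg",np.degrees(rv).round(2))
E
python3 - <<'E'
from h import *
# pin by ray onto z=.157 (top view) and scene
c=dict(np.load("top0.npz")); M=R.from_quat(c["orientation"]).as_matrix()
for n,px in(("top",(326,132)),("scene",(298,285))):
    c=dict(np.load(n+"0.npz")); M=R.from_quat(c["orientation"]).as_matrix()
    r=M@[(px[0]-c["cx"])/c["fx"],(px[1]-c["cy"])/c["fy"],1]; print(n,c["position"]+r*(.157-c["position"][2])/r[2])
to([.685,.09,.20],75)
to([.685,.09,.105])
E
```

```text
top [ 0.74280317 -0.04270433  0.157     ]
scene [ 0.75079314 -0.04441564  0.157     ]
t 0.1 pos [0.2123 0.5875 0.1975] F [-0.8  0.2 -0.2] w 0.0871 SHIFT [-15.34  -7.68  -0.05]
tool y yaw 70.13 zaxis [-0.    -0.001 -1.   ]
TURN [-0.0006 -0.     -0.0406] deg [-0.07 -0.   -4.87]
t 0.1 pos [0.2123 0.5875 0.1975] F [-0.8  0.2 -0.2] w 0.0871 SHIFT [-15.34  -7.68   2.32]
tool y yaw 70.13 zaxis [-0.    -0.001 -1.   ]
```

```bash
python3 -m inch '[[-0.9,-0.45,-0.2,0,0,0],[-0.96,-0.48,-0.1,0,0,0],[-0.96,-0.48,0,0,0,0],[-0.96,-0.48,0,0,0,0],[-0.96,-0.48,0,0,0,0]]' -1 20
python3 -m inch '[[-0.96,-0.48,0,0,0,0],[-0.96,-0.48,0,0,0,0],[-0.96,-0.48,0,0,0,0],[-0.96,-0.48,0,0,0,0],[-0.96,-0.48,0,0,0,0]]'
python3 -m inch '[[-0.96,-0.48,0,0,0,0],[-0.96,-0.48,0,0,0,0],[-0.96,-0.48,0,0,0,0],[-0.96,-0.48,0,0,0,0],[0,0,0,0,0,0]]'
python3 -c "
from h import *
to([.685,.09,.105],75)
c=camera('top');save(c,'t1.png')"
```

```text
time: 0.72
ee_pos: [0.3593, 0.4329, 0.2099]
eef_rot: [0.173, 0.985, -0.0, -0.0]
ft_force: [-0.2, -0.1, -0.4]
width: 0.0447
time: 1.35
ee_pos: [0.5071, 0.2775, 0.2099]
eef_rot: [0.172, 0.985, -0.0, -0.0]
ft_force: [0.0, 0.4, -0.4]
width: 0.002
time: 1.98
ee_pos: [0.6263, 0.1499, 0.2093]
eef_rot: [0.175, 0.985, -0.001, 0.0]
ft_force: [0.4, -0.1, 0.1]
width: 0.0007
t 1.98 pos [0.6263 0.1499 0.2093] F [ 0.4 -0.1  0.1] w 0.0007 SHIFT [-1.89 -0.89  2.61]
tool y yaw 69.81 zaxis [-0.    -0.002 -1.   ]
TURN [-0.0011  0.0002 -0.0433] deg [-0.14  0.02 -5.19]
```

View pics/t1.png

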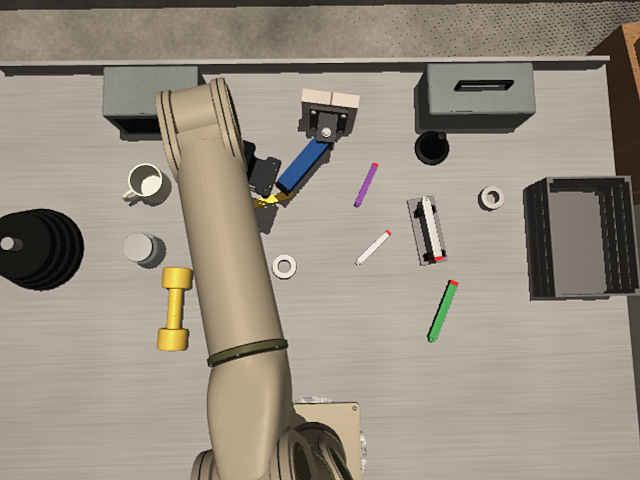

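The gripper at (262,175) hangs on the +y side of the blue arm, and nothing has been touched. Next I move to the push spot and lower.

```bash
python3 -m inch '[[-0.95,-0.4,0,0,0,-0.04],[-0.95,-0.4,0,0,0,0],[0,0,0.9,0,0,0],[0,0,0.9,0,0,0],[0,0,0.8,0,0,0]]'
python3 -c "
from h import *
to([.625,.005,.105],75)
c=camera('scene');save(c,'s1.png')"
```

```text
time: 2.65
ee_pos: [0.6866, 0.1027, 0.1045]
eef_rot: [0.13, 0.991, 0.0, -0.001]
ft_force: [0.3, 0.3, 0.6]
width: 0.0005
t 2.65 pos [0.6866 0.1027 0.1045] F [0.3 0.3 0.6] w 0.0005 SHIFT [ 0.86 -2.76 -0.01]
tool y yaw 75.03 zaxis [-0.001  0.001 -1.   ]
TURN [ 0.0002 -0.0007  0.0003] deg [ 0.03 -0.09  0.03]
```

View pics/s1.png

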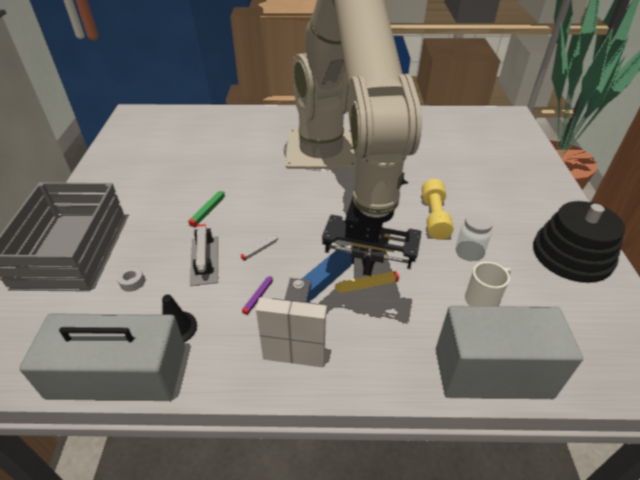

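The closed fingers at (368,262) stand on the +y side of the blue arm at its height. I now push slowly.

```bash
python3 -m inch '[[0.1,-0.3,0,0,0,0],[0.1,-0.3,0,0,0,0],[0.1,-0.3,0,0,0,0],[0.1,-0.3,0,0,0,0],[0.1,-0.3,0,0,0,0]]'
python3 -m inch '[[0.1,-0.3,0,0,0,0],[0.1,-0.3,0,0,0,0],[0.05,-0.2,0,0,0,0],[0.05,-0.1,0,0,0,0],[0,0,0,0,0,0]]'
python3 -c "
from h import *
to([.625,.005,.105],75)"
```

```text
time: 3.32
ee_pos: [0.6525, 0.0487, 0.1068]
eef_rot: [0.131, 0.991, 0.001, 0.0]
ft_force: [-0.1, 4.8, 0.9]
width: 0.0006
time: 3.95
ee_pos: [0.6314, 0.0157, 0.1059]
eef_rot: [0.131, 0.991, -0.0, -0.0]
ft_force: [0.0, -0.5, 0.0]
width: 0.0005
t 3.95 pos [0.6314 0.0157 0.1059] F [ 0.  -0.5  0. ] w 0.0005 SHIFT [ 0.08 -0.3   0.02]
tool y yaw 74.89 zaxis [-0.001 -0.001 -1.   ]
TURN [-0.0004 -0.0002 -0.0009] deg [-0.05 -0.03 -0.11]
```

```bash
python3 -m inch '[[0.03,-0.1,0,0,0,0],[0.03,-0.1,0,0,0,0],[0,-0.1,0,0,0,0],[0,-0.05,0,0,0,0],[0,0,0,0,0,0]]'
python3 -c "
from h import *
to([.625,.005,.105],75)
c=camera('scene');save(c,'s2.png')"
```

```text
time: 4.58
ee_pos: [0.6255, 0.0035, 0.106]
eef_rot: [0.131, 0.991, -0.0, -0.0]
ft_force: [-0.9, 2.3, -0.5]
width: 0.0008
t 4.58 pos [0.6255 0.0035 0.106 ] F [-0.9  2.3 -0.5] w 0.0008 SHIFT [0.02 0.03 0.02]
tool y yaw 74.92 zaxis [-0.001 -0.    -1.   ]
TURN [-0.0001 -0.0003 -0.0007] deg [-0.01 -0.04 -0.08]
```

View pics/s2.png

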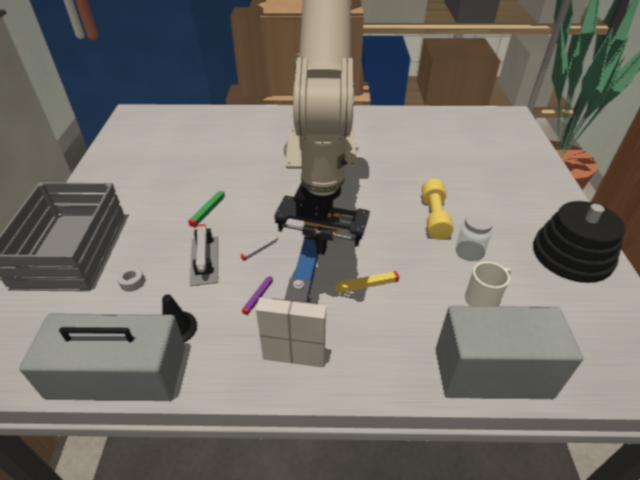

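The blue arm at (305,265) is nearly square to the plate. I push on in small steps until the force rises well above friction.

```bash
python3 -m inch '[[0,-0.05,0,0,0,0],[0,-0.05,0,0,0,0],[0,-0.05,0,0,0,0],[0,0,0,0,0,0]]'
python3 -m inch '[[0,-0.05,0,0,0,0],[0,-0.05,0,0,0,0],[0,0,0,0,0,0]]'
```

```text
time: 5.12
ee_pos: [0.6248, 0.0011, 0.1061]
eef_rot: [0.13, 0.992, 0.002, 0.0]
ft_force: [2.2, 11.5, -1.7]
width: 0.0004
time: 5.5
ee_pos: [0.6247, 0.0008, 0.1062]
eef_rot: [0.128, 0.992, 0.004, 0.001]
ft_force: [6.6, 19.6, -4.5]
width: 0.0005
```

The force rises to 20 N with no further travel, so the arm is at its end stop. I back off, rise and measure.

```bash
python3 -m inch '[[0,0,0,0,0,0],[0,0.4,0,0,0,0],[0,0.6,0,0,0,0],[0,0,-0.9,0,0,0],[0,0,-0.9,0,0,0]]'
python3 -m inch '[[-0,0.9,-0.9,0,0,0],[0,0.9,-0.2,0,0,0],[0,0.9,0,0,0,0],[0,0.5,0,0,0,0],[0,0,0,0,0,0]]'
cat > meas.py <<'E'
from h import *
import sys
tag=sys.argv[1]
for n in("top","scene"):
    c=camera(n); save(c,n+tag+".png"); W=pts(c); hsv=cv2.cvtColor(c["img"],cv2.COLOR_RGB2HSV)
    H,S,V=[hsv[...,i].astype(int) for i in range(3)]
    inb=(W[...,0]>0.4)&(W[...,0]<.85)&(W[...,1]<.12)&(W[...,1]>-.15)
    m=(H>100)&(H<125)&(S>120)&inb&(W[...,2]>.128)&(W[...,2]<.14)
    P=W[m]; r=cv2.minAreaRect((P[:,:2]*1000).astype(np.float32)); print(n,"armtop",len(P),np.median(P[:,2]).round(4),[np.round(x,1) for x in r],cv2.boxPoints(r).round(0).tolist())
    q=cv2.fitLine((P[:,:2]*1000).astype(np.float32),cv2.DIST_L2,0,.01,.01).ravel(); print(" line",q.round(2),"yaw",np.degrees(np.arctan(q[1]/q[0])).round(2))
    m=inb&(V<60)&(S<120)&(W[...,2]>.128)&(W[...,2]<.145)&(W[...,0]<.66);P=W[m]
    if len(P)>5: print(" leadin top",len(P),P.min(0).round(4),P.max(0).round(4),P.mean(0).round(4))
    m=inb&(W[...,2]>.164)&(W[...,2]<.175)&(W[...,0]>.77);P=W[m];
    r=cv2.minAreaRect((P[:,:2]*1000).astype(np.float32)); print(" plate top",len(P),[np.round(x,1) for x in r])
E
python3 meas.py A; python3 -c "
from h import *
to([.5,-.304,.16],100)"
```

```text
time: 6.12
ee_pos: [0.6336, 0.0333, 0.1787]
eef_rot: [0.131, 0.991, -0.001, -0.0]
ft_force: [-0.0, -0.9, 0.6]
width: 0.0008
time: 6.75
ee_pos: [0.6667, 0.1576, 0.2214]
eef_rot: [0.13, 0.992, -0.0, -0.0]
ft_force: [-0.6, -0.4, 0.7]
width: 0.0006
top armtop 865 0.1328 [array([658.3, -30.8]), array([ 35.7, 137.7]), np.float64(82.0)] [[588.0, -39.0], [724.0, -58.0], [729.0, -23.0], [593.0, -4.0]]
 line [ 9.900e-01 -1.400e-01  6.583e+02 -3.043e+01] yaw -8.12
 leadin top 46 [ 0.5789 -0.0379  0.1284] [ 0.5912 -0.0035  0.1364] [ 0.5847 -0.0203  0.1321]
 plate top 769 [array([815.2, -53.5]), array([129.9,  37.5]), np.float64(82.5)]
scene armtop 618 0.1332 [array([650. , -29.7]), array([ 35.2, 122.5]), np.float64(82.2)] [[587.0, -39.0], [708.0, -55.0], [713.0, -21.0], [592.0, -4.0]]
 line [ 9.900e-01 -1.400e-01  6.536e+02 -2.995e+01] yaw -7.93
 plate top 994 [array([818.3, -54.1]), array([130.1,  34.1]), np.float64(82.1)]
t 6.85 pos [0.667  0.1544 0.2219] F [ 0.5 -1.4 -0.2] w 0.0006 SHIFT [  1.03 -12.15   1.56]
tool y yaw 74.84 zaxis [-0.    -0.001 -1.   ]
TURN [-6.000e-04 -1.000e-04 -2.097e-01] deg [-8.000e-02 -1.000e-02 -2.516e+01]
```

View pics/topA.png

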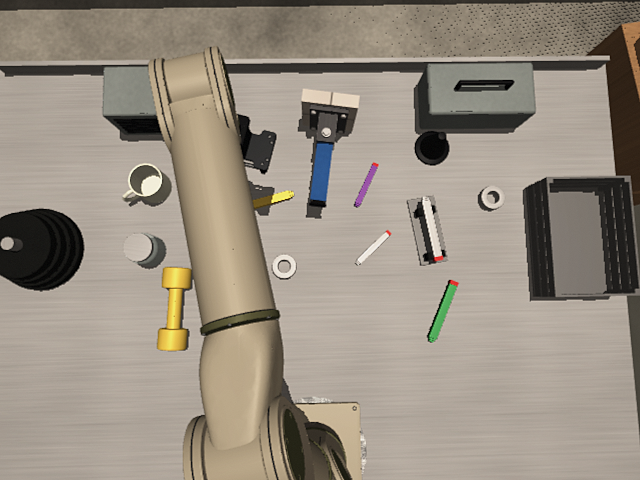

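View pics/sceneA.png

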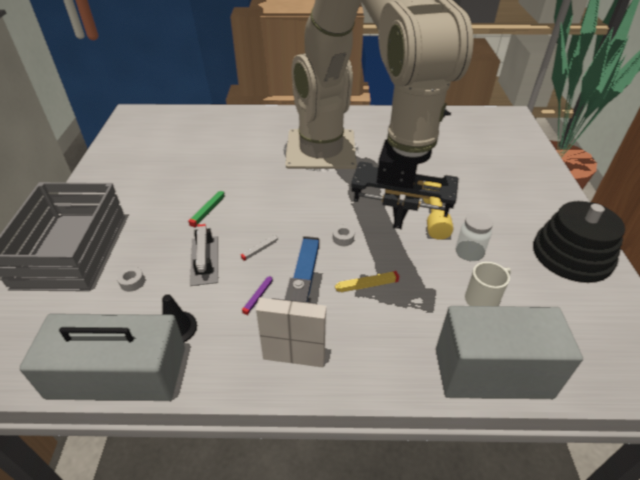

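The blue arm is square now, at yaw -8.0° against the plate's -7.7°. Its mouth is at (316,211) in the top view, about (0.590, -0.021) in world axes. I now go over to the bar.

```bash
python3 -m inch '[[0,-1,0,0,0,0],[0,-1,0,0,0,0],[0,-1,0,0,0,0],[0,-1,0,0,0,0],[0,-1,0,0,0,0]]' 0.2
python3 -m inch '[[0.2,-1,0,0,0,0],[0.2,-1,0,0,0,0],[0.2,-1,0,0,0,0],[0.2,-1,0,0,0,0],[0.2,-1,0,0,0,0]]' 
python3 -m inch '[[0,-1,0.5,0,0,0],[0,-1,0.5,0,0,-0.07],[0,0,0,0,0,-0.07],[0,0,0,0,0,-0.07],[0,0,0,0,0,0]]' 
cat > bar.py <<'E'
from h import *
import sys
tag=sys.argv[1]
for n in("top","scene"):
    c=camera(n); save(c,n+tag+".png")
E
python3 -c "
from h import *
to([.5013,-.3045,.10],100)"
```

```text
time: 7.48
ee_pos: [0.6138, -0.0404, 0.2225]
eef_rot: [0.133, 0.991, -0.0, 0.0]
ft_force: [0.1, 0.6, 0.3]
width: 0.0427
time: 8.1
ee_pos: [0.5223, -0.2225, 0.2224]
eef_rot: [0.133, 0.991, 0.0, 0.0]
ft_force: [0.1, 0.2, -0.4]
width: 0.0525
time: 8.72
ee_pos: [0.5022, -0.2983, 0.1824]
eef_rot: [-0.087, 0.996, -0.0, 0.0]
ft_force: [-0.2, -0.4, -0.3]
width: 0.0525
t 8.72 pos [ 0.5022 -0.2983  0.1824] F [-0.2 -0.4 -0.3] w 0.0525 SHIFT [ 0.05 -0.15  2.06]
tool y yaw 99.93 zaxis [ 0. -0. -1.]
TURN [-0.0001  0.0001 -0.0006] deg [-0.01  0.01 -0.07]
```

```bash
python3 -m inch '[[0.05,-0.14,0.9,0,0,0],[0,0,0.9,0,0,0],[0,0,0.7,0,0,0],[0,0,0,0,0,0]]' 
python3 -c "
from h import *
to([.5013,-.304,.027],99.86)
c=camera('scene');cv2.imwrite('pics/s3.png',cv2.resize(c['img'][170:310,140:300],None,fx=4,fy=4)[...,::-1])"
```

```text
time: 9.22
ee_pos: [0.5006, -0.3026, 0.0806]
eef_rot: [-0.086, 0.996, 0.001, -0.002]
ft_force: [0.7, -0.4, 0.7]
width: 0.0523
t 9.22 pos [ 0.5006 -0.3026  0.0806] F [ 0.7 -0.4  0.7] w 0.0523 SHIFT [-0.01 -0.04  1.34]
tool y yaw 99.9 zaxis [-0.004  0.001 -1.   ]
TURN [ 0.0009 -0.0015  0.0004] deg [ 0.1  -0.19  0.05]
```

View pics/s3.png

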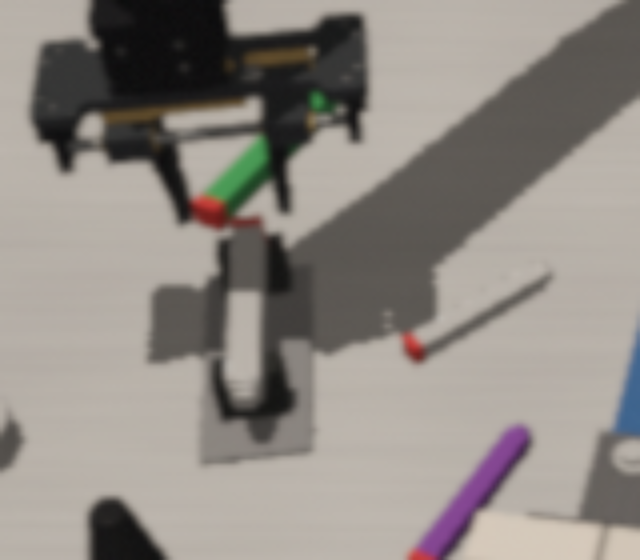

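The open fingers hang either side of the bar, whose red cap shows at (245,225) in the crop. I lower and close.

```bash
python3 -m inch '[[0,-0.04,0.6,0,0,0],[0,0,0.6,0,0,0],[0,0,0.14,0,0,0],[0,0,0,0,0,0]]' 
python3 -m inch '[[0,0,0,0,0,0],[0,0,0,0,0,0],[0,0,0,0,0,0],[0,0,0,0,0,0],[0,0,0,0,0,0]]' -1 40
python3 -c "
from h import *
to([.5013,-.304,.105],99.86)"
```

```text
time: 9.78
ee_pos: [0.5033, -0.3047, 0.0298]
eef_rot: [-0.088, 0.996, -0.0, 0.001]
ft_force: [-0.5, -0.1, 0.3]
width: 0.0522
time: 10.4
ee_pos: [0.5029, -0.3044, 0.0287]
eef_rot: [-0.088, 0.996, -0.0, 0.0]
ft_force: [0.6, -0.4, 1.8]
width: 0.0187
t 10.4 pos [ 0.5029 -0.3044  0.0287] F [ 0.6 -0.4  1.8] w 0.0187 SHIFT [ 0.04  0.02 -1.91]
tool y yaw 100.12 zaxis [ 0. -0. -1.]
TURN [-0.0001  0.0001  0.0022] deg [-0.01  0.01  0.26]
```

```bash
python3 -m inch '[[0,0,-0.4,0,0,0],[0,0,-0.7,0,0,0],[0,0,-0.9,0,0,0],[0,0,-0.5,0,0,0],[0,0,0,0,0,0]]' 
python3 -c "
from h import *
import math
a=math.radians(-8)
to([.590-.15*math.cos(a),-.021-.15*math.sin(a),.115],82)
c=camera('scene');cv2.imwrite('pics/s4.png',cv2.resize(c['img'][140:310,120:310],None,fx=3,fy=3)[...,::-1])"
```

```text
time: 11.02
ee_pos: [0.5036, -0.3048, 0.1305]
eef_rot: [-0.088, 0.996, -0.001, 0.001]
ft_force: [-0.1, 0.7, -3.0]
width: 0.0187
t 11.03 pos [ 0.5036 -0.3048  0.1305] F [-0.1  0.7 -3. ] w 0.0187 SHIFT [0.19 7.77 0.38]
tool y yaw 100.13 zaxis [ 0.003 -0.001 -1.   ]
TURN [-0.0005  0.0014  0.1511] deg [-0.06  0.17 18.13]
```

View pics/s4.png

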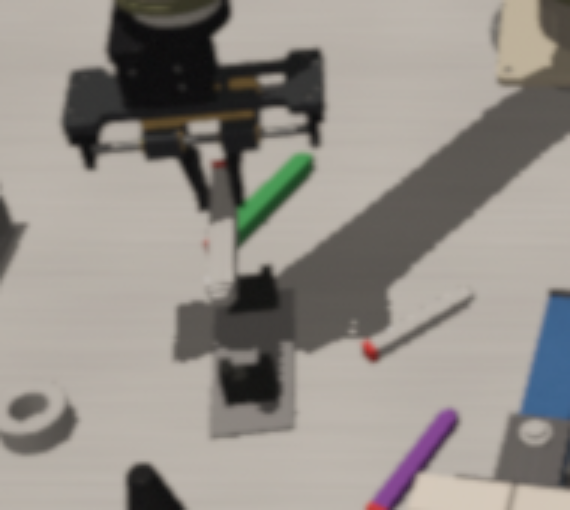

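```bash
python3 -m inch '[[0.4,0.8,0,0,0,0],[0.1,0.95,0,0,0,0],[0,0.95,0,0,0,0],[0,0.95,0,0,0,0],[0,0.95,0,0,0,0]]' 
python3 -m inch '[[0,0.95,0,0,0,0],[0,0.95,0,0,0,0],[0,0.9,0,0,0,0],[0,0,0,0,0,0.075],[0,0,0,0,0,0.075]]' 
python3 -c "
from h import *
import math
a=math.radians(-8)
to([.590-.16*math.cos(a),-.021-.16*math.sin(a),.115],82)"
python3 meas.py B
```

```text
time: 11.7
ee_pos: [0.4495, -0.1253, 0.1274]
eef_rot: [-0.088, 0.996, 0.0, -0.001]
ft_force: [0.1, 0.5, -2.2]
width: 0.0188
time: 12.32
ee_pos: [0.43, -0.016, 0.1274]
eef_rot: [0.071, 0.998, -0.0, -0.001]
ft_force: [0.7, -0.5, -2.5]
width: 0.0188
t 12.32 pos [ 0.43   -0.016   0.1274] F [ 0.7 -0.5 -2.5] w 0.0188 SHIFT [0.02 0.43 0.31]
tool y yaw 81.9 zaxis [-0.002 -0.    -1.   ]
TURN [-0.0002 -0.0009 -0.0008] deg [-0.03 -0.11 -0.1 ]
top armtop 871 0.1328 [array([658.5, -30.8]), array([ 35.7, 138.4]), np.float64(82.0)] [[588.0, -39.0], [725.0, -58.0], [730.0, -23.0], [593.0, -3.0]]
 line [ 9.9000e-01 -1.4000e-01  6.5824e+02 -3.0310e+01] yaw -8.1
 leadin top 47 [ 0.5791 -0.0378  0.1285] [ 0.5911 -0.0035  0.137 ] [ 0.5847 -0.0196  0.1324]
 plate top 758 [array([813.7, -53.4]), array([130.2,  41.6]), np.float64(82.6)]
scene armtop 621 0.1331 [array([651.3, -30. ]), array([ 35.5, 122.9]), np.float64(82.0)] [[588.0, -39.0], [710.0, -56.0], [715.0, -21.0], [593.0, -4.0]]
 line [ 9.900e-01 -1.400e-01  6.535e+02 -2.995e+01] yaw -8.0
 leadin top 7 [ 0.4318 -0.0355  0.1285] [ 0.5874 -0.0055  0.1438] [ 0.5638 -0.0123  0.1339]
 plate top 999 [array([818. , -54.4]), array([130.5,  34.4]), np.float64(82.7)]
```

View pics/topB.png

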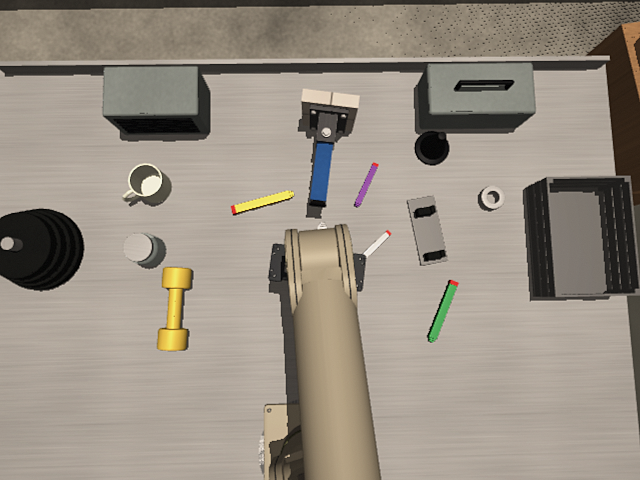

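View pics/sceneB.png

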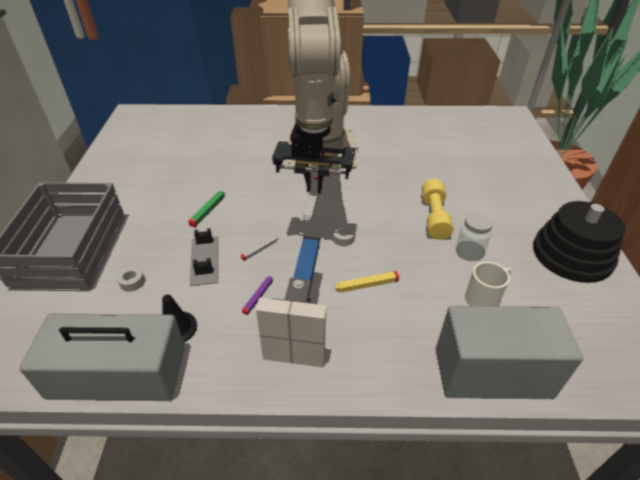

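```bash
python3 -m inch '[[0,0.43,0.35,0,0,0],[0,0,0.39,0,0,0],[0,0,0,0,0,0],[0,0,0,0,0,0]]' 
cat > tip.py <<'E'
from h import *
s=read_state();c=camera("scene");W=pts(c);hsv=cv2.cvtColor(c["img"],cv2.COLOR_RGB2HSV)
a=np.radians(-8);ax=np.array([np.cos(a),np.sin(a)]);lat=np.array([-ax[1],ax[0]])
D=W[...,:2]-np.array([.590,-.021]);sx=D@ax;sy=D@lat
m=(abs(sy)<.02)&(sx<-.01)&(sx>-.13)&(W[...,2]>.095)&(W[...,2]<.14)&(hsv[...,2]>75)&(hsv[...,1]<60)
P=np.stack([sx[m],sy[m],W[...,2][m]],1); print(len(P),"along",P[:,0].min().round(4),P[:,0].max().round(4))
for lo in np.arange(-.12,-.0,.015):
    q=P[(P[:,0]>lo)&(P[:,0]<lo+.015)]
    if len(q)>3: print(lo.round(3),len(q),"lat",q[:,1].min().round(4),q[:,1].max().round(4),"ztop",np.percentile(q[:,2],[50,90]).round(4))
cv2.imwrite('pics/tip.png',cv2.resize(c['img'][140:310,240:400],None,fx=3.5,fy=3.5)[...,::-1])
E
python3 tip.py
python3 -c "
from h import *
import math
a=math.radians(-8)
to([.590-.16*math.cos(a),-.021-.16*math.sin(a),.0977],82)"
```

```text
time: 12.92
ee_pos: [0.4333, 0.0004, 0.0988]
eef_rot: [0.068, 0.998, -0.0, -0.0]
ft_force: [-0.4, -1.0, -2.1]
width: 0.0192
234 along -0.1294 -0.0468
-0.12 39 lat -0.0106 0.0096 ztop [0.1245 0.1258]
-0.105 37 lat -0.0106 0.0097 ztop [0.1238 0.126 ]
-0.09 37 lat -0.0105 0.0092 ztop [0.1235 0.1263]
-0.075 44 lat -0.0107 0.0092 ztop [0.1236 0.1255]
-0.06 54 lat -0.0103 0.0094 ztop [0.1184 0.1229]
t 12.97 pos [4.336e-01 4.000e-04 9.910e-02] F [ 0.2  0.1 -2.1] w 0.0185 SHIFT [0.05 0.01 0.04]
tool y yaw 82.13 zaxis [ 0.  0. -1.]
TURN [0.     0.0001 0.0011] deg [0.   0.02 0.13]
```

View pics/tip.png

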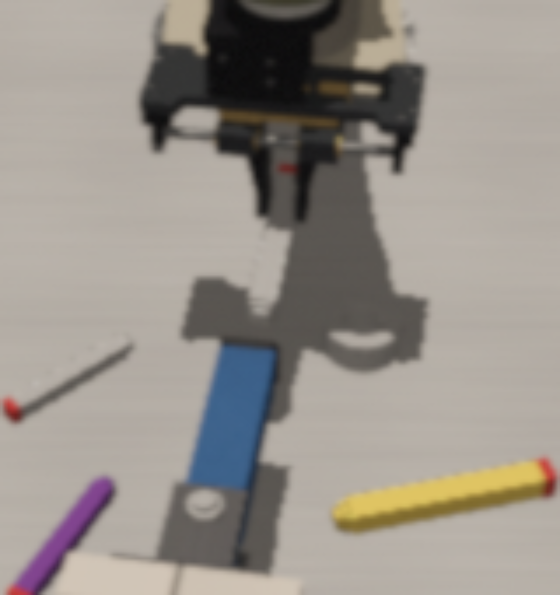

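The bar is level, with its top at about 0.1255. It is within 0.5 mm of the slot's axis, and its tip is about 47 mm before the mouth. I start inserting.

```bash
python3 -m inch '[[-0.3,0.01,0.02,0,0,0],[-0.3,0,0,0,0,0],[-0.25,0,0,0,0,0],[-0.2,0,0,0,0,0],[0,0,0,0,0,0]]' 
cat > st.py <<'E'
from h import *
s=read_state();a=np.radians(-8);ax=np.array([np.cos(a),np.sin(a),0]);lat=np.array([-ax[1],ax[0],0])
D=s["ee_pos"]-np.array([.590,-.021,0]);print("t",round(s["time"],2),"TCP along %.4f lat %.4f z %.4f tip~%.4f"%(D@ax,D@lat,D[2],D@ax+.112),"F ax %.1f lat %.1f z %.1f"%(s["ft_force"]@ax,s["ft_force"]@lat,s["ft_force"][2]),"torque",s["torque"].round(2),"w",round(s["width"],4))
E
python3 st.py
python3 -m inch '[[-0.1,0,0,0,0,0],[-0.1,0,0,0,0,0],[-0.1,0,0,0,0,0],[-0.1,0,0,0,0,0],[-0.1,0,0,0,0,0]]' ;python3 st.py
```

```text
time: 13.6
ee_pos: [0.4755, -0.0049, 0.098]
eef_rot: [0.069, 0.998, -0.0, -0.0]
ft_force: [-0.1, -0.8, -3.7]
width: 0.0187
t 13.6 TCP along -0.1157 lat 0.0000 z 0.0980 tip~-0.0037 F ax 0.0 lat -0.8 z -3.7 torque [ 0.07  0.07 -0.03] w 0.0187
time: 14.22
ee_pos: [0.4951, -0.0075, 0.0981]
eef_rot: [0.069, 0.998, 0.0, 0.0]
ft_force: [-0.6, -0.1, -2.5]
width: 0.019
t 14.22 TCP along -0.0958 lat 0.0002 z 0.0981 tip~0.0162 F ax -0.6 lat -0.2 z -2.5 torque [0.01 0.06 0.05] w 0.019
```

```bash
python3 -m inch '[[-0.1,0,0,0,0,0],[-0.1,0,0,0,0,0],[-0.1,0,0,0,0,0],[-0.1,0,0,0,0,0],[-0.1,0,0,0,0,0]]' ;python3 st.py
python3 -m inch '[[-0.05,0,0,0,0,0],[-0.05,0,0,0,0,0],[-0.05,0,0,0,0,0],[-0.05,0,0,0,0,0]]' ;python3 st.py
```

```text
time: 14.85
ee_pos: [0.5149, -0.0102, 0.0981]
eef_rot: [0.069, 0.998, 0.0, -0.0]
ft_force: [0.1, 0.1, -2.9]
width: 0.0192
t 14.85 TCP along -0.0758 lat 0.0002 z 0.0981 tip~0.0362 F ax 0.1 lat 0.1 z -2.9 torque [-0.03  0.08  0.01] w 0.0192
time: 15.35
ee_pos: [0.5227, -0.0113, 0.0981]
eef_rot: [0.069, 0.998, 0.0, 0.0]
ft_force: [-0.1, 0.3, -2.1]
width: 0.0193
t 15.35 TCP along -0.0680 lat 0.0002 z 0.0981 tip~0.0440 F ax -0.2 lat 0.3 z -2.1 torque [0.07 0.1  0.01] w 0.0193
```

```bash

python3 -m inch '[[-0.03,0,0,0,0,0],[-0.03,0,0,0,0,0],[0,0,0,0,0,0]]' ;python3 st.py
```

```text
time: 15.72
ee_pos: [0.525, -0.0116, 0.0981]
eef_rot: [0.069, 0.998, 0.0, 0.0]
ft_force: [0.3, -0.1, -3.2]
width: 0.019
t 15.72 TCP along -0.0656 lat 0.0002 z 0.0981 tip~0.0464 F ax 0.3 lat -0.1 z -3.2 torque [ 0.03  0.05 -0.03] w 0.019
```

```bash

python3 -m inch '[[-0.03,0,0,0,0,0],[-0.03,0,0,0,0,0],[-0.03,0,0,0,0,0],[0,0,0,0,0,0]]' ;python3 st.py
```

```text
time: 16.23
ee_pos: [0.5286, -0.0121, 0.0981]
eef_rot: [0.069, 0.998, 0.0, 0.0]
ft_force: [-0.6, -0.3, -3.3]
width: 0.0187
t 16.23 TCP along -0.0620 lat 0.0002 z 0.0981 tip~0.0500 F ax -0.5 lat -0.4 z -3.3 torque [0.06 0.1  0.02] w 0.0187
```

```bash

python3 -m inch '[[-0.03,0,0,0,0,0],[-0.03,0,0,0,0,0],[-0.03,0,0,0,0,0],[0,0,0,0,0,0]]' ;python3 st.py
```

```text
time: 16.73
ee_pos: [0.5322, -0.0126, 0.0981]
eef_rot: [0.069, 0.998, 0.0, 0.0]
ft_force: [0.6, -0.0, -2.8]
width: 0.0186
t 16.73 TCP along -0.0584 lat 0.0003 z 0.0981 tip~0.0536 F ax 0.6 lat 0.0 z -2.8 torque [ 0.07  0.11 -0.  ] w 0.0186
```

```bash

python3 -m inch '[[-0.03,0,0,0,0,0],[-0.03,0,0,0,0,0],[0,0,0,0,0,0]]' ;python3 st.py
```

```text
time: 17.1
ee_pos: [0.5346, -0.013, 0.0981]
eef_rot: [0.069, 0.998, 0.0, -0.0]
ft_force: [0.1, 0.5, -2.8]
width: 0.0186
t 17.1 TCP along -0.0560 lat 0.0002 z 0.0981 tip~0.0560 F ax 0.1 lat 0.5 z -2.8 torque [0.01 0.1  0.01] w 0.0186
```

No stop felt yet. I continue one small call at a time.

```bash

python3 -m inch '[[-0.03,0,0,0,0,0],[-0.03,0,0,0,0,0],[-0.03,0,0,0,0,0],[0,0,0,0,0,0]]' ;python3 st.py
```

```text
time: 17.6
ee_pos: [0.5381, -0.0135, 0.0981]
eef_rot: [0.069, 0.998, 0.0, -0.0]
ft_force: [-0.5, 0.0, -3.7]
width: 0.0187
t 17.6 TCP along -0.0524 lat 0.0002 z 0.0981 tip~0.0596 F ax -0.5 lat -0.0 z -3.7 torque [0.05 0.14 0.  ] w 0.0187
```

```bash

python3 -m inch '[[-0.03,0,0,0,0,0],[-0.03,0,0,0,0,0],[-0.03,0,0,0,0,0],[0,0,0,0,0,0]]' ;python3 st.py
```

```text
time: 18.1
ee_pos: [0.5417, -0.0139, 0.0981]
eef_rot: [0.069, 0.998, 0.0, 0.0]
ft_force: [-1.3, 0.2, -3.4]
width: 0.0186
t 18.1 TCP along -0.0488 lat 0.0003 z 0.0981 tip~0.0632 F ax -1.3 lat -0.0 z -3.4 torque [ 0.02  0.07 -0.03] w 0.0186
```

```bash

python3 -m inch '[[-0.03,0,0,0,0,0],[-0.03,0,0,0,0,0],[0,0,0,0,0,0]]' ;python3 st.py
```

```text
time: 18.48
ee_pos: [0.544, -0.0143, 0.0981]
eef_rot: [0.069, 0.998, 0.0, -0.0]
ft_force: [-0.3, 0.2, -3.0]
width: 0.0185
t 18.48 TCP along -0.0464 lat 0.0003 z 0.0981 tip~0.0656 F ax -0.3 lat 0.2 z -3.0 torque [ 0.01  0.07 -0.02] w 0.0185
```

```bash

python3 -m inch '[[-0.03,0,0,0,0,0],[-0.03,0,0,0,0,0],[-0.03,0,0,0,0,0],[0,0,0,0,0,0]]' ;python3 st.py
```

```text
time: 18.98
ee_pos: [0.5476, -0.0148, 0.0981]
eef_rot: [0.069, 0.998, 0.0, 0.0]
ft_force: [0.1, 0.4, -2.2]
width: 0.0185
t 18.98 TCP along -0.0428 lat 0.0003 z 0.0981 tip~0.0692 F ax 0.0 lat 0.4 z -2.2 torque [0.05 0.03 0.01] w 0.0185
```

```bash

python3 -m inch '[[-0.03,0,0,0,0,0],[-0.03,0,0,0,0,0],[-0.03,0,0,0,0,0],[0,0,0,0,0,0]]' ;python3 st.py
```

```text
time: 19.48
ee_pos: [0.5512, -0.0153, 0.0981]
eef_rot: [0.069, 0.998, 0.0, 0.0]
ft_force: [-0.3, 0.2, -2.8]
width: 0.0186
t 19.48 TCP along -0.0392 lat 0.0003 z 0.0981 tip~0.0728 F ax -0.3 lat 0.1 z -2.8 torque [ 0.01  0.08 -0.02] w 0.0186
```

```bash

python3 -m inch '[[-0.03,0,0,0,0,0],[-0.03,0,0,0,0,0],[0,0,0,0,0,0]]' ;python3 st.py
```

```text
time: 19.85
ee_pos: [0.5529, -0.0155, 0.0978]
eef_rot: [0.069, 0.998, 0.0, -0.001]
ft_force: [-4.4, -0.0, -2.3]
width: 0.0186
t 19.85 TCP along -0.0375 lat 0.0003 z 0.0978 tip~0.0745 F ax -4.4 lat -0.6 z -2.3 torque [ 0.1   0.97 -0.04] w 0.0186
```

A rise to 4.4 N at about 74 mm marks the stop. I press a bit more and hold.

```bash

python3 -m inch '[[-0.025,0,0,0,0,0],[0,0,0,0,0,0],[0,0,0,0,0,0]]' ;python3 st.py
```

```text
time: 20.23
ee_pos: [0.5535, -0.0156, 0.0977]
eef_rot: [0.069, 0.998, 0.0, -0.001]
ft_force: [-6.2, 1.2, -2.9]
width: 0.0187
t 20.23 TCP along -0.0369 lat 0.0003 z 0.0977 tip~0.0751 F ax -6.3 lat 0.3 z -2.9 torque [0.24 1.41 0.  ] w 0.0187
```

```bash

python3 -m inch '[[-0.025,0,0,0,0,0],[0,0,0,0,0,0],[0,0,0,0,0,0],[0,0,0,0,0,0]]' ;python3 st.py
python3 -m inch '[[0,0,0,0,0,0],[0,0,0,0,0,0],[0,0,0,0,0,0],[0,0,0,0,0,0]]' ;python3 st.py
```

```text
time: 20.72
ee_pos: [0.5541, -0.0156, 0.0975]
eef_rot: [0.069, 0.998, 0.0, -0.002]
ft_force: [-7.6, 1.9, -2.2]
width: 0.0188
t 20.73 TCP along -0.0363 lat 0.0003 z 0.0975 tip~0.0757 F ax -7.8 lat 0.8 z -2.2 torque [ 0.31  1.77 -0.07] w 0.0188
time: 21.22
ee_pos: [0.5541, -0.0156, 0.0975]
eef_rot: [0.069, 0.998, 0.0, -0.002]
ft_force: [-6.7, 0.9, -2.2]
width: 0.0185
t 21.23 TCP along -0.0363 lat 0.0003 z 0.0975 tip~0.0757 F ax -6.8 lat -0.1 z -2.2 torque [ 0.29  1.82 -0.05] w 0.0185
```

The push is held at about 7 N for a second. I ease it so the pad does not kick the bar back, then let go.

```bash

python3 -m inch '[[0.025,0,0,0,0,0],[0.02,0,0,0,0,0],[0,0,0,0,0,0]]' ;python3 st.py
python3 -m inch '[[0,0,0,0,0,0],[0,0,0,0,0,0],[0,0,0,0,0,0],[0,0,0,0,0,0]]' 0.0 ;python3 st.py
```

```text
time: 21.6
ee_pos: [0.5532, -0.0155, 0.0979]
eef_rot: [0.069, 0.998, 0.0, -0.0]
ft_force: [-4.7, 0.7, -1.8]
width: 0.0187
t 21.6 TCP along -0.0372 lat 0.0003 z 0.0979 tip~0.0748 F ax -4.7 lat 0.0 z -1.8 torque [0.18 1.21 0.02] w 0.0187
time: 22.1
ee_pos: [0.5541, -0.0156, 0.0984]
eef_rot: [0.069, 0.998, 0.0, 0.0]
ft_force: [-0.5, -0.3, -0.9]
width: 0.0425
t 22.1 TCP along -0.0364 lat 0.0004 z 0.0984 tip~0.0756 F ax -0.4 lat -0.4 z -0.9 torque [-0.01 -0.01 -0.01] w 0.0425
```

```bash

python3 -m inch '[[0,0,-0.3,0,0,0],[0,0,-0.6,0,0,0],[0,0,-0.9,0,0,0],[0,0,-0.9,0,0,0],[0,0,-0.9,0,0,0]]'
python3 -m inch '[[0,0.9,0,0,0,0],[0,0.95,0,0,0,0],[0,0.95,0,0,0,0],[0,0.95,0,0,0,0],[0,0.95,0,0,0,0]]'
python3 -m inch '[[0,0.5,0,0,0,0],[0,0,0,0,0,0],[0,0,0,0,0,0]]'
python3 meas.py C; python3 - <<'E'
from h import *
for n in("scene","top"):
    c=camera(n);W=pts(c);hsv=cv2.cvtColor(c["img"],cv2.COLOR_RGB2HSV);H,S,V=[hsv[...,i].astype(int) for i in range(3)]
    a=np.radians(-8);ax=np.array([np.cos(a),np.sin(a)]);lat=np.array([-ax[1],ax[0]])
    D=W[...,:2]-np.array([.590,-.021]);sx=D@ax;sy=D@lat
    m=(abs(sy)<.03)&(sx<-.012)&(sx>-.13)&(W[...,2]>.09)&(W[...,2]<.15)
    P=np.stack([sx[m],sy[m],W[...,2][m]],1);print(n,len(P),"rear end along",P[:,0].min().round(4),"tip depth~",(P[:,0].min()+.16).round(4))
    for lo in(-.09,-.07,-.05,-.03):
        q=P[(P[:,0]>lo)&(P[:,0]<lo+.02)]
        if len(q): print(lo,len(q),q[:,1].min().round(4),q[:,1].max().round(4),np.percentile(q[:,2],[50,90]).round(4))
    cv2.imwrite('pics/end_%s.png'%n,cv2.resize((c['img'][180:320,220:380] if n=="scene" else c['img'][80:260,240:400]),None,fx=3.3,fy=3.3)[...,::-1])
E
```

```text
time: 22.72
ee_pos: [0.5537, -0.0157, 0.2443]
eef_rot: [0.069, 0.998, 0.0, 0.001]
ft_force: [0.2, -0.2, -1.0]
width: 0.0435
time: 23.35
ee_pos: [0.5797, 0.1718, 0.2432]
eef_rot: [0.069, 0.998, 0.0, 0.001]
ft_force: [0.2, -0.3, -0.0]
width: 0.0434
time: 23.72
ee_pos: [0.5825, 0.1884, 0.2424]
eef_rot: [0.07, 0.998, -0.0, 0.0]
ft_force: [0.5, -0.3, -0.4]
width: 0.0434
top armtop 859 0.1329 [array([658.5, -30.8]), array([ 35.6, 137.8]), np.float64(81.9)] [[588.0, -39.0], [724.0, -58.0], [729.0, -23.0], [593.0, -3.0]]
 line [ 9.900e-01 -1.400e-01  6.579e+02 -3.037e+01] yaw -8.25
 leadin top 47 [ 0.5783 -0.0377  0.129 ] [ 0.5908 -0.0035  0.1381] [ 0.5847 -0.021   0.1326]
 plate top 769 [array([814.3, -53.4]), array([129.7,  39.2]), np.float64(82.1)]
scene armtop 624 0.1332 [array([651. , -29.8]), array([ 35.5, 121.4]), np.float64(82.1)] [[588.0, -39.0], [709.0, -56.0], [714.0, -21.0], [593.0, -4.0]]
 line [ 9.9000e-01 -1.4000e-01  6.5356e+02 -2.9820e+01] yaw -7.8
 plate top 991 [array([818.8, -54.2]), array([129.8,  35. ]), np.float64(81.6)]
scene 171 rear end along -0.09 tip depth~ 0.07
-0.09 50 -0.0103 0.0108 [0.118  0.1206]
-0.07 53 -0.0093 0.0106 [0.1195 0.1212]
-0.05 45 -0.0098 0.0103 [0.1206 0.1228]
-0.03 21 -0.0095 0.0095 [0.1219 0.1231]
top 294 rear end along -0.0907 tip depth~ 0.0693
-0.09 76 -0.0094 0.0106 [0.1183 0.1222]
-0.07 74 -0.0091 0.0105 [0.1192 0.1221]
-0.05 75 -0.0092 0.0104 [0.1205 0.1233]
-0.03 65 -0.0093 0.0105 [0.1213 0.1247]
```

View pics/end_scene.png

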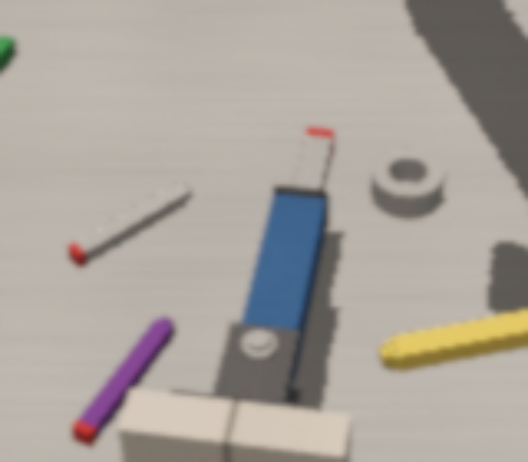

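View pics/topC.png

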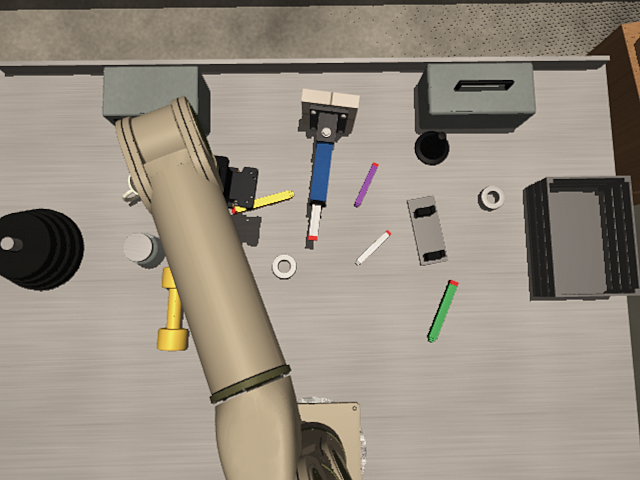

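The pictures show:
- **Bar:** it sits in the arm with its red cap at (314,238) in the top view. The rear end is 90 mm before the mouth, which puts the tip about 70 mm deep. That matches the point where the push first met the stop, about 90.3 mm from the tool readings.
- **Arm:** it is still square, at yaw -8.0°.
- **Bystanders:** they sit at the same pixels as before. The mug is partly hidden behind the robot.
- **Gripper:** it hangs clear of everything.

I hand in.

```bash
python3 -c "
from h import *
s=read_state();print(s['time'],s['ft_force'].round(1),abs(s['joint_vel']).max().round(4))
print(close_job())"
```

```text
23.925 [ 0.3 -0.2  0.5] 0.0073
the job is handed in; nothing more can be done
None
```

I swung the blue arm out to its end stop, slid the chrome bar into it until it met the hidden stop, let go, and handed the job in at 23.9 s. No verdict came back.

- **Arm:** the push force rose to about 20 N with no more travel, so it was at the stop. In the last pictures it stood at about -8.0° against the plate's -7.9° (±0.3° scatter).
- **Seating:** sliding took about 1 N or less. The force then rose with the tip about 70 mm inside the mouth. I pressed at about 7–8 N and held it there for roughly a second. I eased to under 5 N before opening the fingers so the pad would not kick the bar back.
- **Bar at rest:** its rear end is 90–91 mm before the mouth, and the tool readings put first contact with the stop at about 90.3 mm. It is aligned sideways and droops about 0.04 rad in the slot's play.
- **Disagreement:** my first tip estimate, from a camera view before insertion, read 3–4 mm deeper (about 74 mm). The two rear-end measurements agree with each other, so I went by them. They are good to about 1–2 mm, against an allowed shortfall of 3 mm.
- **Other things:** the bystanders look unmoved. The mug was partly hidden by the robot in the last top view. The gripper hung clear with no force on it.

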